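# Weigh down the spring plate of a bonding jig

## Task

A heat-sink block is being bonded to a circuit board in the jig: take the tall steel weight out of its holder, set it down upright on the open bench and let go of it, then take it again by its other pair of sides and lower it between the two cheeks of the jig's sprung plate, its long side reaching from cheek to cheek. Steadily push the plate down with it until it lies level (the weight alone is not enough to bring it down, but is enough to keep it there), then let go and leave the weight standing on the level plate. Do not drop the weight on the plate or slap it down, and leave the other things on the bench alone.

Things in the scene. Friction and masses are not known exactly. Their poses are not given: they have to be found in the camera images.
- tall_weight_centre (a point): Centre (22 mm above the underside) of the tall weight: plain steel block 60 mm long (its x) x 40 mm wide (its y) x 44 mm tall (its z), about 0.8 kg, a dark disc mark on its top. It starts in one of the holder's slots, long side along the slot, so that only its two 40 mm wide end faces (60 mm apart) can be gripped there.
- low_weight_centre (a point): Centre (10 mm above its underside) of the low weight: the same plan and steel but only 20 mm tall, 0.37 kg. It stands in the holder's other slot and stays there.
- holder: Fixed black plastic holder, origin under its centre, on the bench. Floor 64 mm (x) x 105 mm (y), 12 mm thick; three walls 5 mm thick along x, at y = -50, 0 and 50 mm, their tops 56 mm above the bench, level with the top of the tall weight. The two slots, centred at y = -25 and 25 mm, are 45 mm wide, open at both ends and above.
- hinge (a point): Middle of the hinge axis of the jig's plate, fixed to the jig, 48 mm above the bench; the axis runs along its y. The aluminium plate, 84 mm wide and 6 mm thick, reaches 153 mm from here towards -x. Its cheeks are 5 mm thick, 42 mm tall above its face, and run from 50 to 120 mm from the hinge axis. Hinge posts at y = +-49 mm rise to 56 mm above the bench.
- spot (a point): Centre of the place for the weight, on the plate's upper face, half-way between the cheeks. When the plate is level this point is 51 mm above the bench and 85 mm from the hinge point towards its -x. Its x lies along the plate towards the hinge, y along the hinge, z off the plate's face. The plate bears two upright cheeks, 70 mm clear apart along y, with no wall between their ends.
- plate (a joint): Tilt of the plate in rad: 0 = level, on its stop; 0.3 = free edge fully up, where its spring holds it at the start and whereto it returns if let go bare. The hinge also has stiff friction: pushing it down at the spot takes about 11 N in all, the weight's own 8 N included. Once level, the tall weight keeps it there.
- multimeter: Bystander: hand-held multimeter lying on its back, 150 x 78 x 44 mm, origin under its middle.
- solder_spool: Bystander: spool standing on its flange, 60 mm across, 40 mm tall, origin under its centre.
- driver: Bystander: screwdriver lying on the bench, about 200 mm long along its x, origin under its middle.
Mind the look-alikes: they are no part of the job. What is shaped like the part that bears hinge but orange is not meant. What is shaped like the part that bears tall_weight_centre but yellow is not meant.

How it is judged:
By the outcome, as a careful person would: the job done as asked, in the order asked, and still so for the second after the job is handed in, with the robot touching nothing.
It also fails if it takes over 58 s, if anything falls off the work surface, if the arm or the gripper's body presses on something with over 40 N, if the wrist force passes 120 N, or if a joint passes its speed limit or range.

## Robot

A 7-joint arm with a two-finger parallel gripper is mounted at the origin on the work surface. World frame = base frame: x ahead of the robot, y to its left, z up, the work surface at z = 0. Lengths are in m, angles in degrees, forces in N, time in s.
With the tool pointing down it reaches from about 0.35 to 0.9 m from the base axis. Payload 8.1 kg.
Tool frame: the origin (TCP) lies on the centre line of the jaws, within the pads' length; the fingertips stand 8 mm ahead of it and the grasp point (between the pads) lies 11 mm behind it; z points along the fingers, y is the line along which they close (so a half turn about z gives the same grasp; the last joint's range is limited). The gripper opens to 85 mm and grips with 20 to 120 N. Pads are 22 mm wide; open, the fingers measure 114 mm over their backs; the gripper's body (76 mm by 85 mm) begins 54 mm behind the grasp point. The pads swing forward as they close: fully open they stand 13 mm farther back than shut.
Start: joints at [-77.04, 24.895, 1.432, 90.138, -0.665, 64.973, -4.303], TCP at [0.202, 0.592, 0.239] pointing down, gripper open.
Joint ranges: [-149.89, 149.89], [-25.12, 119.58], [-72.63, 75.52], [4.76, 147.25], [-75.54, 255.54], [6.69, 114.76], [-157.13, 157.13]. Speed limits (degrees/s): [127.2, 127.2, 172.46, 172.46, 180, 180, 180].

## Interface

Orientations are given as a 3x3 rotation matrix whose columns are the frame's x, y, z axes.
In Python, from bench import readout, cams, ticket gives the robot as it stands.
- The arm moves only by the tool move_arm, never from a script. Its argument "commands" is a list that holds one entry, the list of rows, each a list of 7 numbers: the opening, from 0 (shut) to 1 (fully open), then the shift along the world's x, y, z in cm, then the turn, a rotation vector about the world's x, y, z in units of 6 degrees (1.0 is 6 degrees). In form: [[[hand, dx, dy, dz, rx, ry, rz], ...]]. A call has 1 to 20 rows; each row shifts and turns the commanded pose from where the row before left it; what a row does not reach is not made up. A row lasts 1/12 s, in which the tool goes at most 41.7 mm and 7.16 degrees, less where a joint would pass 70% of its speed; a pose out of reach is approached as far as the arm can. A call is refused whole if a number of a shift passes 4.17 or a number of a turn 1, either way. A call with a gripper value outside its range is refused whole. The fingers move at their own pace and stop on an object; "force" is the grip in N (left out, the last holds). Time passes only in rows, so rows that do not move let the fingers close. It gives the time, the measured TCP pose, the force, the opening and the grip force at its end, in the units of the state.
- readout.sense(): the state, without advancing time (a new reading comes with each control period).
- cams.grab_frame(name): name is "scene" or "side" or "wrist"; returns (picture, depth): 384x512x3 uint8, blue, green, red; 384x512 float32, m along the optical axis (not along the pixel's ray), 0 where there is no reading.
- cams.camera_params(name): a dict with "mtx" (3x3 intrinsics, pixels), "eye" and "orientation" of the camera in the world; the wrist camera has in their place "tool_from_camera" (4x4, takes a point from camera to tool coordinates, whose origin is the TCP and whose axes are the flange's). Camera axes: x right, y up, looking along -z (the intrinsics and any distortion apply to the point x, -y, -z); pixel columns grow to the right and rows downward; lengths in m; the calibration is good to about 2 mm. A picture is of the moment at which its call begins: read the wrist's pose just before it. camera_params takes no time and is no camera call.
- ticket.hand_in(): hands the job in; it is judged then, once.
The state is a dict: "time": time; "joint_pos": joint angles; "qd": joint speeds; "joint_efforts": joint torques, N m; "ee_pos": TCP position; "orientation": TCP orientation; "force": force on the tool from outside, world axes, zero at the start; "wrist_torque": the same for the moment, N m; "width": finger opening in m; "grasp_force": force on a finger pad.
Only numpy, scipy, OpenCV 4.12 (cv2) and the standard library are available. Lean on these libraries where they do the work, as an engineer would, in place of code of your own. Each camera call takes 0.05 s, during which the arm holds its last target. There are 200 camera calls.

## Working session

There is one attempt and no reset: what is moved stays moved. The work goes in short steps, Python scripts to look and compute and a tool call to move; the robot and the scene stay as the last step left them, time stands still between calls to the robot, and variables do not carry over. Pictures are saved under pics/ and viewed, at most 10 in all, crops included, and the job is handed in when it is done.

Besides the shell and the picture viewer there is one more tool, called after "Request:" as name(argument=value, ...), one argument or row to a line, values as JSON. move_arm: Moves the arm, as the interface text tells. Its arguments: {"type":"object","properties":{"commands":{"type":"array","items":{"type":"array","items":{"type":"array","items":{"type":"number"}}}},"force":{"type":"number"}},"required":["commands"]}

```bash
mkdir -p pics; cat > h.py <<'E'
import numpy as np,cv2
from bench import readout,cams,ticket
def pose(name,s=None):
    p=cams.camera_params(name); K=np.array(p['mtx'])
    if name=='wrist':
        s=s or readout.sense(); T=np.eye(4);T[:3,:3]=s['orientation'];T[:3,3]=s['ee_pos']
        M=T@np.array(p['tool_from_camera']); return K,M[:3,3],M[:3,:3],p
    return K,np.array(p['eye']),np.array(p['orientation']),p
def cloud(name,d,P):
    K,e,R,_=P; v,u=np.mgrid[:d.shape[0],:d.shape[1]]
    c=np.stack([(u-K[0,2])/K[0,0]*d,-(v-K[1,2])/K[1,1]*d,-d],-1)
    return c@R.T+e
def grab(name):
    P=pose(name); im,d=cams.grab_frame(name); return im,d,cloud(name,d,P)
E
python3 - <<'E'
from h import *
ims=[]
for n in('scene','side'):
    im,d,c=grab(n); np.savez(n,im=im,d=d,c=c); ims.append(im); print({k:np.round(v,3).tolist() if not isinstance(v,str) else v for k,v in cams.camera_params(n).items()})
print({k:np.array(v).round(3).tolist() if k=='tool_from_camera' else v for k,v in cams.camera_params('wrist').items()})
cv2.imwrite('pics/a.png',ims[0]);cv2.imwrite('pics/b.png',ims[1]);print(readout.sense())
E
```

```text
{'mtx': [[500.033, 0.0, 259.053], [0.0, 500.033, 197.22], [0.0, 0.0, 1.0]], 'eye': [1.353, -0.506, 1.213], 'orientation': [[0.496, -0.647, 0.58], [0.869, 0.364, -0.337], [0.007, 0.671, 0.742]]}
{'mtx': [[386.425, 0.0, 254.451], [0.0, 386.425, 194.156], [0.0, 0.0, 1.0]], 'eye': [0.34, -0.961, 0.811], 'orientation': [[0.987, 0.101, -0.122], [-0.158, 0.591, -0.791], [-0.008, 0.801, 0.599]]}
{'mtx': array([[294.22059432,   0.        , 254.72019513],
       [  0.        , 294.22059432, 190.46090363],
       [  0.        ,   0.        ,   1.        ]]), 'tool_from_camera': [[-0.0, 0.963, 0.269, 0.068], [1.0, 0.0, 0.001, 0.001], [0.001, 0.269, -0.963, -0.135], [0.0, 0.0, 0.0, 1.0]]}
{'time': 0.1, 'joint_pos': array([-77.03930684,  24.93134265,   1.43255429,  90.18206499,
        -0.66622906,  64.97321125,  -4.30217695]), 'qd': array([-0.02761331, -0.11382795, -0.0298104 , -0.15029745,  0.15313543,
        0.02028468, -0.1757497 ]), 'joint_efforts': array([ 2.49291770e-03, -6.71749878e+01,  1.02736820e+00, -3.16903746e+01,
        1.57617830e-02,  7.17353352e-03,  1.01906571e-05]), 'ee_pos': array([0.20173927, 0.59109868, 0.23862918]), 'orientation': array([[-9.46397819e-01,  3.23003184e-01, -3.34169947e-04],
       [ 3.23003338e-01,  9.46396898e-01, -1.32481967e-03],
       [-1.11663570e-04, -1.36174445e-03, -9.99999067e-01]]), 'force': array([-0.5947952 , -0.44601867, -0.77364828]), 'wrist_torque': array([ 0.02449854, -0.0495508 , -0.01311179]), 'grasp_force': 0.0, 'width': 0.08549903217322623}
```

View pics/a.png

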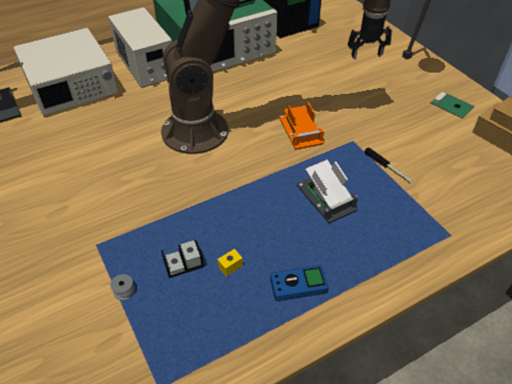

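View pics/b.png

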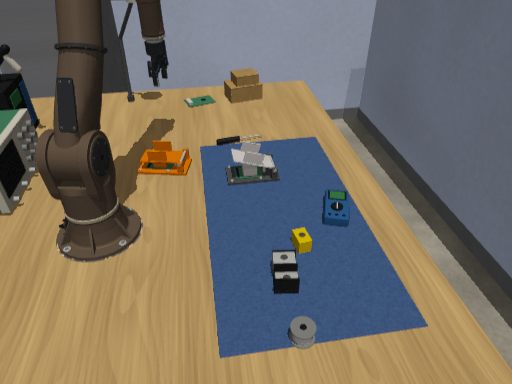

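Scene view: holder around (183,258), with two grey weights at (190,252) and (174,262). The jig with its pale plate is at (328,188). Yellow decoy at (230,262), orange decoy jig at (302,126).

```bash
python3 - <<'E'
from h import *
for n,bs in(('scene',dict(holder=(155,235,212,282),jig=(290,150,365,225),yel=(215,245,245,278),spool=(105,270,140,302),mm=(268,262,330,302))),('side',dict(holder=(265,245,305,298),jig=(220,138,285,188)))):
    z=np.load(n+'.npz');c=z['c'];im=z['im']
    for k,(a,b,e,f) in bs.items():
        p=c[b:f,a:e].reshape(-1,3);q=im[b:f,a:e].reshape(-1,3);m=p[:,2]>.012
        print(n,k,m.sum(),p[m].min(0).round(3),p[m].max(0).round(3))
        g=(q.min(1)>120)&m&(np.ptp(q.astype(int),axis=1)<30)
        if k in('holder','jig'):
            pg=p[g]
            if k=='holder':
                for lo,hi in((.025,.045),(.045,.07)):
                    s=pg[(pg[:,2]>lo)&(pg[:,2]<hi)]
                    if len(s)>5:
                        r=cv2.minAreaRect((s[:,:2]*1000).astype(np.float32));print(lo,len(s),s.mean(0).round(4),np.median(s[:,2]).round(4),r)
            else: print(len(pg),pg.mean(0).round(3),cv2.minAreaRect((pg[:,:2]*1000).astype(np.float32)))
ims=[]
for n,(a,b,e,f) in(('scene',(155,235,212,282)),('scene',(290,150,365,225)),('side',(220,138,285,188)),('side',(265,245,305,298))):
    ims.append(cv2.resize(np.load(n+'.npz')['im'][b:f,a:e],(390,290),interpolation=cv2.INTER_CUBIC))
cv2.imwrite('pics/c.png',np.vstack([np.hstack(ims[:2]),np.hstack(ims[2:])]))
E
```

```text
scene holder 902 [ 0.489 -0.506  0.012] [ 1.353 -0.222  1.213]
0.025 197 [ 0.5253 -0.3023  0.0323] 0.0323 ((524.9888305664062, -296.5897216796875), (49.407562255859375, 64.02825927734375), 81.04572296142578)
0.045 204 [ 0.5281 -0.2534  0.0558] 0.056 ((528.0433349609375, -253.03907775878906), (39.22145462036133, 62.00311279296875), 81.49381256103516)
scene jig 1902 [ 0.424 -0.506  0.012] [1.353 0.292 1.213]
1065 [0.526 0.231 0.078] ((926.3277587890625, -82.46810913085938), (165.85992431640625, 1191.91357421875), 53.13288879394531)
scene yel 394 [ 0.577 -0.506  0.012] [ 1.353 -0.131  1.213]
scene spool 388 [ 0.497 -0.506  0.012] [ 1.353 -0.43   1.213]
scene mm 1508 [ 0.697 -0.506  0.012] [1.353 0.051 1.213]
side holder 1067 [ 0.34  -0.961  0.012] [ 0.601 -0.179  0.811]
0.025 106 [ 0.5256 -0.2945  0.0319] 0.0319 ((524.6246948242188, -293.9742431640625), (22.33648109436035, 58.21493911743164), 78.82658386230469)
0.045 213 [ 0.526  -0.2545  0.0557] 0.0558 ((527.0980834960938, -252.9393310546875), (44.14231491088867, 58.484336853027344), 78.77883911132812)
side jig 1399 [ 0.34  -0.961  0.012] [0.607 0.497 0.811]
678 [0.513 0.223 0.088] ((476.7269592285156, -239.71453857421875), (1458.5404052734375, 164.03323364257812), 85.66127014160156)
```

View pics/c.png

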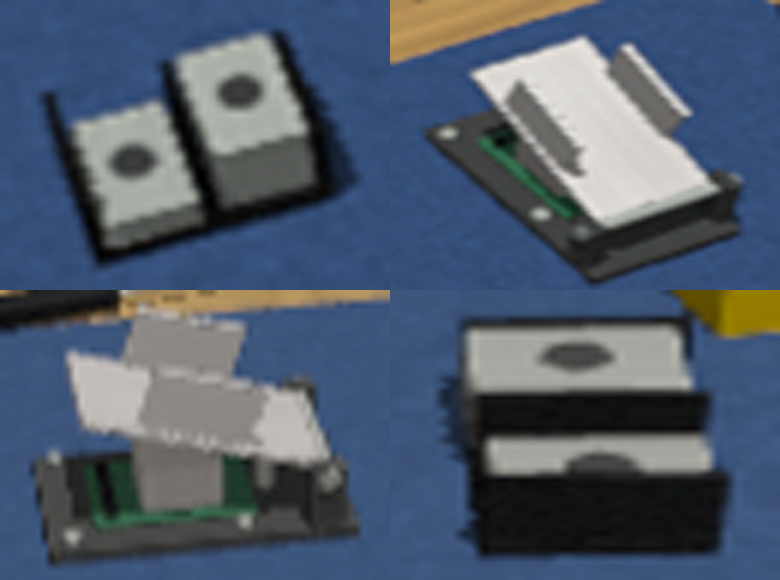

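The crops show the tall weight (higher, level with the walls) in the far slot. The plate is tilted, with its hinge at the +x end. Next I fit the jig geometry.

```bash
python3 - <<'E'
from h import *
for n,(a,b,e,f) in(('scene',(290,150,365,225)),('side',(220,138,285,188))):
    z=np.load(n+'.npz');p=z['c'][b:f,a:e].reshape(-1,3);q=z['im'][b:f,a:e].reshape(-1,3).astype(int)
    m=(z['d'][b:f,a:e].ravel()>0)&(p[:,2]>.045)&(p[:,2]<.2)&(q.min(1)>(165))&(np.ptp(q,axis=1)<40)
    s=p[m]
    best=None;rng=np.random.default_rng(0)
    for _ in range(500):
        t=s[rng.choice(len(s),3,False)];nn=np.cross(t[1]-t[0],t[2]-t[0]);L=np.linalg.norm(nn)
        if L<1e-6: continue
        nn/=L;k=abs((s-t[0])@nn)<.002
        if best is None or k.sum()>best.sum():best=k
    s=s[best];c=s.mean(0);nn=np.linalg.svd(s-c)[2][2];nn*=np.sign(nn[2])
    h=nn[:2]/np.linalg.norm(nn[:2])   # towards hinge (downhill)
    tilt=np.arccos(nn[2]); ux=np.r_[h*np.cos(tilt),-np.sin(tilt)]; uy=np.cross(nn,ux)
    r=cv2.minAreaRect(np.c_[(s-c)@ux,(s-c)@uy].astype(np.float32)*1000)
    print(n,len(s),'n',nn.round(3),'tilt',tilt.round(3),'hinge yaw',np.degrees(np.arctan2(h[1],h[0])).round(1),r)
    U=(s-c)@ux;V=(s-c)@uy
    lo,hi=np.percentile(U,[.5,99.5]);vl,vh=np.percentile(V,[.5,99.5]);print('U',lo,hi,'V',vl,vh,'c',c.round(4))
    mid=c+(vl+vh)/2*uy; print('free end',(mid+lo*ux).round(4),'hinge end',(mid+hi*ux).round(4), 'spot from free',(mid+(lo+.068)*ux).round(4))
for n,(a,b,e,f) in(('scene',dict(yel=(215,245,245,278))['yel']),('scene',(105,270,140,302)),('scene',(268,262,330,302)),('scene',(290,150,365,225))):
    z=np.load(n+'.npz');p=z['c'][b:f,a:e].reshape(-1,3);p=p[(z['d'][b:f,a:e].ravel()>0)&(p[:,2]>.012)]
    print(p.min(0).round(3),p.max(0).round(3))
E
```

```text
scene 406 n [ 0.303 -0.014  0.953] tilt 0.308 hinge yaw -2.7 ((-1.1690139770507812, -3.8742942810058594), (152.16957092285156, 83.86137390136719), 3.125781536102295)
U -0.07770259993055358 0.07142400041350355 V -0.04639613400824944 0.03981270628449897 c [0.5196 0.2355 0.0725]
free end [0.4455 0.2358 0.0961] hinge end [0.5874 0.229  0.0509] spot from free [0.5102 0.2327 0.0755]
side 187 n [0.3   0.008 0.954] tilt 0.304 hinge yaw 1.5 ((10.584922790527344, 1.0364723205566406), (86.70366668701172, 150.58432006835938), 87.80667877197266)
U -0.06443192378746493 0.08403113589105267 V -0.04031760309101415 0.046156188810370424 c [0.5056 0.2277 0.0769]
free end [0.444  0.2291 0.0962] hinge end [0.5856 0.2327 0.0517] spot from free [0.5089 0.2307 0.0759]
[ 0.577 -0.195  0.012] [ 0.626 -0.131  0.052]
[ 0.497 -0.488  0.012] [ 0.558 -0.43   0.046]
[ 0.697 -0.111  0.012] [0.815 0.051 0.049]
[0.424 0.173 0.012] [0.613 0.292 0.128]
```

Request:
move_arm(
  commands=[
    [[1, 1.35, -3.5, 0, 0, 0, -0.56], [1, 1.35, -3.5, 0, 0, 0, -0.56], [1, 1.35, -3.5, 0, 0, 0, -0.56], [1, 1.35, -3.5, 0, 0, 0, -0.56], [1, 1.35, -3.5, 0, 0, 0, -0.56], [1, 1.35, -3.5, 0, 0, 0, -0.56], [1, 1.35, -3.5, 0, 0, 0, -0.56], [1, 1.35, -3.5, 0, 0, 0, -0.56], [1, 1.35, -3.5, 0, 0, 0, -0.56], [1, 1.35, -3.5, 0, 0, 0, -0.56], [1, 1.35, -3.5, 0, 0, 0, -0.56], [1, 1.35, -3.5, 0, 0, 0, -0.56], [1, 1.35, -3.5, 0, 0, 0, -0.56], [1, 1.35, -3.5, 0, 0, 0, -0.56], [1, 1.35, -3.5, 0, 0, 0, -0.56], [1, 1.35, -3.5, 0, 0, 0, -0.56], [1, 1.35, -3.5, 0, 0, 0, -0.56], [1, 1.35, -3.5, 0, 0, 0, -0.56], [1, 1.35, -3.5, 0, 0, 0, -0.56], [1, 1.35, -3.5, 0, 0, 0, -0.56]],
  ],
  force=60,
)

```text
time: 1.77
ee_pos: [0.472, -0.1102, 0.2393]
orientation: [[-0.067, 0.998, 0.0], [0.998, 0.067, 0.0], [0.0, 0.0, -1.0]]
force: [0.9, -0.0, -0.7]
width: 0.0854
grasp_force: 0.0
```

Request:
move_arm(
  commands=[
    [[1, 1.35, -3.5, -1, 0, 0, -0.56], [1, 1.35, -3.5, -1, 0, 0, -0.56], [1, 1.35, -3.5, -1, 0, 0, -0.56], [1, 1.35, -3.5, -1, 0, 0, -0.56], [1, 0, 0, 0, 0, 0, 0], [1, 0, 0, 0, 0, 0, 0], [1, 0, 0, 0, 0, 0, 0]],
  ],
)

```text
time: 2.35
ee_pos: [0.5254, -0.2481, 0.1988]
orientation: [[0.165, 0.986, -0.001], [0.986, -0.165, 0.001], [0.0, -0.001, -1.0]]
force: [-0.3, 0.9, 1.2]
width: 0.0853
grasp_force: 0.0
```

```bash
cat >> h.py <<'E'
def state():
    s=readout.sense();R=s['orientation'];print('t',round(s['time'],2),'tcp',s['ee_pos'].round(4),'yaw_y',np.degrees(np.arctan2(R[1,1],R[0,1])).round(2),'z',R[:,2].round(3),'F',s['force'].round(1),'w',round(s['width'],4),'g',round(s['grasp_force'],1),'q',s['joint_pos'].round(0));return s
E
python3 - <<'E'
from h import *
state();im,d,c=grab('wrist');cv2.imwrite('pics/w1.png',im)
q=im.astype(int);m=(d>0)&(c[...,2]>.05)&(c[...,2]<.062)&(q.min(2)>90)&(np.ptp(q,axis=2)<40)
n,l,st,ct=cv2.connectedComponentsWithStats(m.astype(np.uint8))
for i in range(1,n):
    if st[i,4]>300:
        s=c[l==i];print(st[i],s.mean(0).round(4),cv2.minAreaRect((s[:,:2]*1000).astype(np.float32)))
E
```

```text
t 2.35 tcp [ 0.5254 -0.2481  0.1988] yaw_y -9.48 z [-0.001  0.001 -1.   ] F [-0.3  0.9  1.2] w 0.0853 g 0.0 q [ -9.  27.  41. 102. -20.  59.  30.]
[ 225  164   62   42 2436] [ 0.5252 -0.2507  0.056 ] ((525.1846313476562, -251.8738250732422), (40.31744384765625, 59.744232177734375), 81.51939392089844)
```

View pics/w1.png

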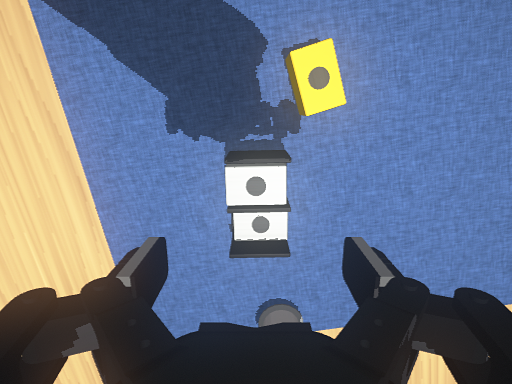

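Wrist view: the tall weight's top is centred at (256,186), the low weight at (260,225) and the yellow decoy at (318,78). The top measures 40 x 60 mm at z 0.056, as it should. Going down.

Request:
move_arm(
  commands=[
    [[1, 0.06, -0.4, -3, 0, 0, 0.17], [1, 0, 0, -3, 0, 0, 0], [1, 0, 0, -3, 0, 0, 0], [1, 0, 0, -3, 0, 0, 0], [1, 0, 0, -1.5, 0, 0, 0], [1, 0, 0, -1.5, 0, 0, 0], [1, 0, 0, -1, 0, 0, 0], [1, 0, 0, -0.6, 0, 0, 0], [1, 0, 0, -0.6, 0, 0, 0], [1, 0, 0, 0, 0, 0, 0], [0, 0, 0, 0, 0, 0, 0], [0, 0, 0, 0, 0, 0, 0], [0, 0, 0, 0, 0, 0, 0], [0, 0, 0, 0, 0, 0, 0], [0, 0, 0, 0, 0, 0, 0], [0, 0, 0, 0, 0, 0, 0], [0, 0, 0, 0, 0, 0, 0], [0, 0, 0, 0, 0, 0, 0]],
  ],
  force=60,
)

```text
time: 3.9
ee_pos: [0.5264, -0.2526, 0.0283]
orientation: [[0.147, 0.989, 0.001], [0.989, -0.147, 0.0], [0.0, 0.001, -1.0]]
force: [-2.8, 1.7, 6.1]
width: 0.0595
grasp_force: 65.6
```

Request:
move_arm(
  commands=[
    [[0, 0, 0, 0.5, 0, 0, 0], [0, 0, 0, 1, 0, 0, 0], [0, 0, 0, 1.5, 0, 0, 0], [0, 0, 0, 2, 0, 0, 0], [0, 0, 0, 2, 0, 0, 0], [0, 0, 0, 1, 0, 0, 0], [0, -0.6, 2.3, 0, 0, 0, 0], [0, -0.6, 3, 0, 0, 0, 0], [0, -0.6, 3, 0, 0, 0, 0], [0, -0.6, 3, 0, 0, 0, 0], [0, -0.6, 3, 0, 0, 0, 0], [0, -0.6, 3, 0, 0, 0, 0], [0, -0.5, 3, 0, 0, 0, 0], [0, -0.5, 2, 0, 0, 0, 0], [0, 0, 1, 0, 0, 0, 0], [0, 0, 0, -1.5, 0, 0, 0], [0, 0, 0, -1.5, 0, 0, 0], [0, 0, 0, -1, 0, 0, 0], [0, 0, 0, 0, 0, 0, 0]],
  ],
)

```text
time: 5.48
ee_pos: [0.4792, -0.0198, 0.0659]
orientation: [[0.148, 0.989, -0.003], [0.989, -0.148, -0.001], [-0.001, -0.003, -1.0]]
force: [-0.1, -0.5, -8.6]
width: 0.0594
grasp_force: 67.8
```

```bash
python3 - <<'E'
from h import *
state();im,d,c=grab('side');cv2.imwrite('pics/s2.png',im[90:330,130:400].repeat(2,0).repeat(2,1))
E
```

```text
t 5.48 tcp [ 0.4792 -0.0198  0.0659] yaw_y -8.48 z [-0.003 -0.001 -1.   ] F [-0.1 -0.5 -8.6] w 0.0594 g 67.8 q [-30.  29.  36. 123. -28.  37.  16.]
```

View pics/s2.png

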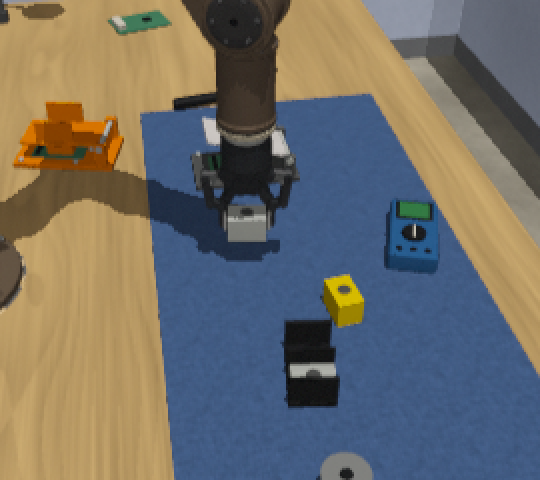

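The side view shows the weight hanging upright in the gripper over open mat, at about (247,225) in the crop. Nothing else has moved. Lowering it.

Request:
move_arm(
  commands=[
    [[0, 0, 0, -1.5, 0, 0, 0], [0, 0, 0, -1.5, 0, 0, 0], [0, 0, 0, -0.8, 0, 0, 0], [0, 0, 0, -0.4, 0, 0, 0], [0, 0, 0, -0.2, 0, 0, 0], [0, 0, 0, -0.2, 0, 0, 0], [0, 0, 0, -0.1, 0, 0, 0], [0, 0, 0, -0.1, 0, 0, 0], [0, 0, 0, 0, 0, 0, 0], [0, 0, 0, 0, 0, 0, 0]],
  ],
)

```text
time: 6.37
ee_pos: [0.4806, -0.0194, 0.0196]
orientation: [[0.147, 0.989, 0.0], [0.989, -0.147, 0.0], [0.0, 0.0, -1.0]]
force: [-0.1, -0.0, -8.4]
width: 0.0591
grasp_force: 67.9
```

Request:
move_arm(
  commands=[
    [[0, 0, 0, -0.1, 0, 0, 0], [0, 0, 0, -0.1, 0, 0, 0], [0, 0, 0, -0.1, 0, 0, 0], [0, 0, 0, 0, 0, 0, 0], [0, 0, 0, 0, 0, 0, 0]],
  ],
)

```text
time: 6.78
ee_pos: [0.4804, -0.0195, 0.0163]
orientation: [[0.147, 0.989, -0.0], [0.989, -0.147, -0.0], [-0.0, -0.0, -1.0]]
force: [-0.1, 0.3, -8.7]
width: 0.059
grasp_force: 68.4
```

Request:
move_arm(
  commands=[
    [[0, 0, 0, -0.07, 0, 0, 0], [0, 0, 0, -0.07, 0, 0, 0], [0, 0, 0, 0, 0, 0, 0], [0, 0, 0, 0, 0, 0, 0]],
  ],
)

```text
time: 7.12
ee_pos: [0.4805, -0.0195, 0.0162]
orientation: [[0.147, 0.989, 0.001], [0.989, -0.147, 0.001], [0.002, 0.0, -1.0]]
force: [-6.2, 1.2, 20.6]
width: 0.0593
grasp_force: 71.7
```

Request:
move_arm(
  commands=[
    [[1, 0, 0, 0, 0, 0, 0], [1, 0, 0, 0, 0, 0, 0], [1, 0, 0, 0, 0, 0, 0], [1, 0, 0, 0, 0, 0, 0], [1, 0, 0, 0, 0, 0, 0], [1, 0, 0, 1, 0, 0, 0], [1, 0, 0, 2, 0, 0, 0], [1, 0, 0, 3, 0, 0, 0], [1, 0, 0, 3, 0, 0, 0], [1, 0, 0, 3, 0, 0, 1], [1, 0, 0, 1, 0, 0, 1], [1, 0, 0, 0, 0, 0, 1], [1, 0, 0, 0, 0, 0, 1], [1, 0, 0, 0, 0, 0, 1], [1, 0, 0, 0, 0, 0, 1], [1, 0, 0, 0, 0, 0, 1], [1, 0, 0, 0, 0, 0, 1], [1, 0, 0, 0, 0, 0, 1], [1, 0, 0, 0, 0, 0, 1], [1, 0, 0, 0, 0, 0, 1]],
  ],
)

```text
time: 8.78
ee_pos: [0.4803, -0.0198, 0.1455]
orientation: [[-0.846, 0.533, 0.0], [0.533, 0.846, -0.0], [-0.0, -0.0, -1.0]]
force: [0.4, -0.0, 0.5]
width: 0.0854
grasp_force: 0.0
```

Request:
move_arm(
  commands=[
    [[1, 0, 0, 0, 0, 0, 1], [1, 0, 0, 0, 0, 0, 1], [1, 0, 0, 0, 0, 0, 1], [1, 0, 0, 0, 0, 0, 1], [1, 0, 0, 0, 0, 0, 0], [1, 0, 0, 0, 0, 0, 0]],
  ],
)

```text
time: 9.28
ee_pos: [0.4804, -0.0198, 0.1454]
orientation: [[-0.989, 0.151, 0.0], [0.151, 0.989, -0.0], [-0.0, -0.0, -1.0]]
force: [-0.8, -0.8, 0.2]
width: 0.0855
grasp_force: 0.0
```

```bash
python3 - <<'E'
from h import *
state();im,d,c=grab('wrist');cv2.imwrite('pics/w2.png',im)
q=im.astype(int);m=(d>0)&(c[...,2]>.038)&(c[...,2]<.05)&(q.min(2)>90)&(np.ptp(q,axis=2)<40)
n,l,st,ct=cv2.connectedComponentsWithStats(m.astype(np.uint8))
for i in range(1,n):
    if st[i,4]>300:
        s=c[l==i];print(st[i],s.mean(0).round(4),cv2.minAreaRect((s[:,:2]*1000).astype(np.float32)))
E
```

```text
t 9.28 tcp [ 0.4804 -0.0198  0.1454] yaw_y 81.32 z [ 0. -0. -1.] F [-0.8 -0.8  0.2] w 0.0855 g 0.0 q [-19.  18.  19. 118.  -8.  45.  86.]
[ 230  156   49   70 3050] [ 0.4787 -0.0189  0.044 ] ((479.8375549316406, -19.064289093017578), (39.79772186279297, 59.43792724609375), 81.52610778808594)
```

View pics/w2.png

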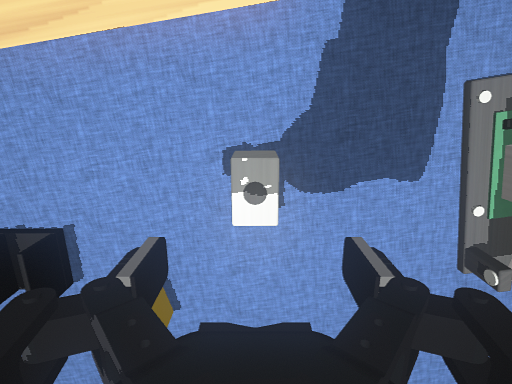

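Wrist view: the weight stands upright on the mat, centred at (255,190), and the jaws are aligned with its 40 mm width. Regripping.

Request:
move_arm(
  commands=[
    [[1, 0, 0, -3, 0, 0, 0], [1, 0, 0.1, -3, 0, 0, 0], [1, 0, 0, -2.5, 0, 0, 0], [1, 0, 0, -2, 0, 0, 0], [1, 0, 0, -1.2, 0, 0, 0], [1, 0, 0, -0.6, 0, 0, 0], [1, 0, 0, 0, 0, 0, 0], [0, 0, 0, 0, 0, 0, 0], [0, 0, 0, 0, 0, 0, 0], [0, 0, 0, 0, 0, 0, 0], [0, 0, 0, 0, 0, 0, 0], [0, 0, 0, 0, 0, 0, 0], [0, 0, 0, 0, 0, 0, 0], [0, 0, 0, 0, 0, 0, 0], [0, 0, 0, 0, 0, 0, 0], [0, 0, 0, 0, 0, 0, 0], [0, 0, 0, 0, 0, 0, 0]],
  ],
  force=70,
)

```text
time: 10.75
ee_pos: [0.4811, -0.0188, 0.023]
orientation: [[-0.989, 0.148, 0.002], [0.148, 0.989, 0.0], [-0.002, 0.0, -1.0]]
force: [-1.4, -1.5, 10.3]
width: 0.0388
grasp_force: 70.1
```

Request:
move_arm(
  commands=[
    [[0, 0, 0, 1, 0, 0, 0], [0, 0, 0, 2, 0, 0, 0], [0, 0, 0, 2.5, 0, 0, -0.97], [0, 0.2, 1, 2.5, 0, 0, -0.97], [0, 0.2, 1, 2.5, 0, 0, -0.97], [0, 0.2, 1, 2.5, 0, 0, -0.97], [0, 0.2, 1, 2.5, 0, 0, -0.97], [0, 0.2, 1, 2.5, 0, 0, -0.97], [0, 0.3, 1.5, 2, 0, 0, -0.97], [0, 0.3, 1.5, 1, 0, 0, -0.97], [0, 0.3, 1.5, 1, 0, 0, -0.97], [0, 0.3, 1.5, 0, 0, 0, -0.97], [0, 0.3, 1, 0, 0, 0, -0.97], [0, 0.3, 1, 0, 0, 0, -0.97], [0, 0.2, 1, 0, 0, 0, -0.97], [0, 0, 0, 0, 0, 0, -0.97], [0, 0, 0, 0, 0, 0, 0], [0, 0, 0, 0, 0, 0, 0]],
  ],
)

```text
time: 12.25
ee_pos: [0.5093, 0.1213, 0.2417]
orientation: [[-0.004, 1.0, -0.002], [1.0, 0.004, -0.001], [-0.001, -0.002, -1.0]]
force: [0.1, -0.7, -9.0]
width: 0.0392
grasp_force: 73.7
```

```bash
cat > j.py <<'E'
from h import *
state();im,d,c=grab('wrist');cv2.imwrite('pics/w3.png',im)
q=im.astype(int);m=(d>0)&(c[...,2]>.05)&(c[...,2]<.11)&(q.min(2)>140)&(np.ptp(q,axis=2)<40)&(c[...,1]>.15)
s=c[m];best=None;rng=np.random.default_rng(0)
for _ in range(800):
    t=s[rng.choice(len(s),3,False)];nn=np.cross(t[1]-t[0],t[2]-t[0]);L=np.linalg.norm(nn)
    if L<1e-6: continue
    nn/=L;k=abs((s-t[0])@nn)<.0015
    if best is None or k.sum()>best.sum():best=k
s=s[best];ce=s.mean(0);nn=np.linalg.svd(s-ce,full_matrices=False)[2][2];nn*=np.sign(nn[2])
print(len(s),'n',nn.round(3),'tilt',np.arccos(nn[2]).round(3),'yaw',np.degrees(np.arctan2(nn[1],nn[0])).round(1))
r=cv2.minAreaRect((s[:,:2]*1000).astype(np.float32));print(r);print(s.min(0).round(4),s.max(0).round(4))
# side edges of the plate by x-slices
for x in np.arange(.45,.59,.01):
    k=abs(s[:,0]-x)<.003
    if k.sum()>5: y=s[k,1];print(round(x,3),y.min().round(4),y.max().round(4),np.median(s[k,2]).round(4))
# cheeks: points >10mm above the plate plane
h=(c-ce)@nn;k=(d>0)&(h>.008)&(h<.05)&(c[...,0]>.44)&(c[...,0]<.6)&(c[...,1]>.15)&(c[...,1]<.3)
n,l,st,_=cv2.connectedComponentsWithStats(k.astype(np.uint8))
for i in range(1,n):
    if st[i,4]>40:
        p=c[l==i];print('above',st[i],p.min(0).round(4),p.max(0).round(4),np.median(p,0).round(4),h[l==i].max().round(4))
E
python3 j.py
```

```text
t 12.25 tcp [0.5093 0.1213 0.2417] yaw_y 0.24 z [-0.002 -0.001 -1.   ] F [ 0.1 -0.7 -9. ] w 0.0392 g 73.7 q [-50.  17.  39. 106. -12.  61.  -5.]
12956 n [0.295 0.    0.956] tilt 0.299 yaw 0.0
((517.5444946289062, 234.82041931152344), (114.2772445678711, 150.81390380859375), 88.7415542602539)
[0.4427 0.1762 0.05  ] [0.5942 0.2904 0.0972]
0.45 0.192 0.275 0.094
0.46 0.192 0.2751 0.0908
0.47 0.1921 0.2749 0.0877
0.48 0.1921 0.2686 0.0846
0.49 0.1922 0.2683 0.0815
0.5 0.1922 0.2686 0.0784
0.51 0.1923 0.2682 0.0753
0.52 0.1924 0.2682 0.0722
0.53 0.1924 0.2684 0.0692
0.54 0.1915 0.2693 0.0661
0.55 0.1915 0.2751 0.063
0.56 0.1916 0.275 0.0598
0.57 0.1916 0.275 0.0567
0.58 0.1772 0.2886 0.0536
above [ 218    0   92   21 1475] [0.4774 0.2676 0.0747] [0.5528 0.2735 0.1264] [0.5175 0.2684 0.1064] 0.0442
above [220  98  86   8 558] [0.4769 0.1932 0.082 ] [0.5533 0.1983 0.1273] [0.5167 0.1956 0.1156] 0.0441
```

View pics/w3.png

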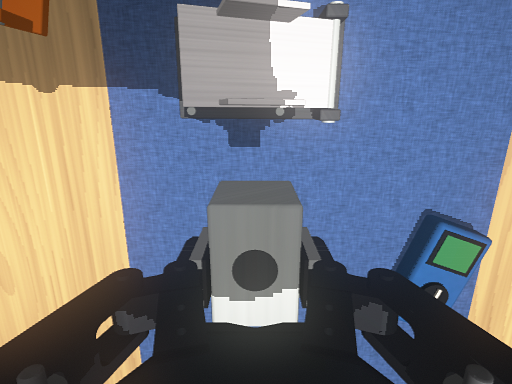

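The wrist view shows the weight held square, with its disc at (255,270), and the plate above it at (260,60) between its cheeks. The numbers agree with the data given: tilt 0.299, hinge x 0.588, cheek mid-line y 0.233, level spot at (0.503, 0.233, 0.051).

Request:
move_arm(
  commands=[
    [[0, -0.1, 1.5, 0, 0, 0, 0], [0, -0.1, 2.5, 0, 0, 0, 0], [0, -0.1, 3, 0, 0, 0, 0], [0, -0.1, 2.5, 0, 0, 0, 0], [0, -0.1, 1.5, 0, 0, 0, 0], [0, -0.1, 0.1, -1.5, 0, 0, 0], [0, 0, 0, -2, 0, 0, 0], [0, 0, 0, -2, 0, 0, 0], [0, 0, 0, -1.5, 0, 0, 0], [0, 0, 0, -1, 0, 0, 0], [0, 0, 0, 0, 0, 0, 0], [0, 0, 0, 0, 0, 0, 0]],
  ],
)

```text
time: 13.3
ee_pos: [0.5045, 0.232, 0.162]
orientation: [[-0.001, 1.0, -0.0], [1.0, 0.001, -0.001], [-0.001, -0.0, -1.0]]
force: [0.1, -0.2, -8.9]
width: 0.039
grasp_force: 73.4
```

```bash
python3 - <<'E'
from h import *
state();im,d,c=grab('wrist');a=im;
b,_,_=grab('side');b=b[110:200,200:300]
e,_,_=grab('scene');e=e[140:230,280:380]
b=cv2.resize(b,(400,360));e=cv2.resize(e,(400,360))
cv2.imwrite('pics/w4.png',np.vstack([np.hstack([b,e]),cv2.resize(im[90:384,100:420],(261,240)).copy().repeat(1,1) if 0 else np.hstack([cv2.resize(im,(320,240)),np.zeros((240,480,3),np.uint8)])]))
E
```

```text
t 13.3 tcp [0.5045 0.232  0.162 ] yaw_y 0.06 z [-0.    -0.001 -1.   ] F [ 0.1 -0.2 -8.9] w 0.039 g 73.4 q [-55.  25.  35. 107. -18.  53. -12.]
```

View pics/w4.png

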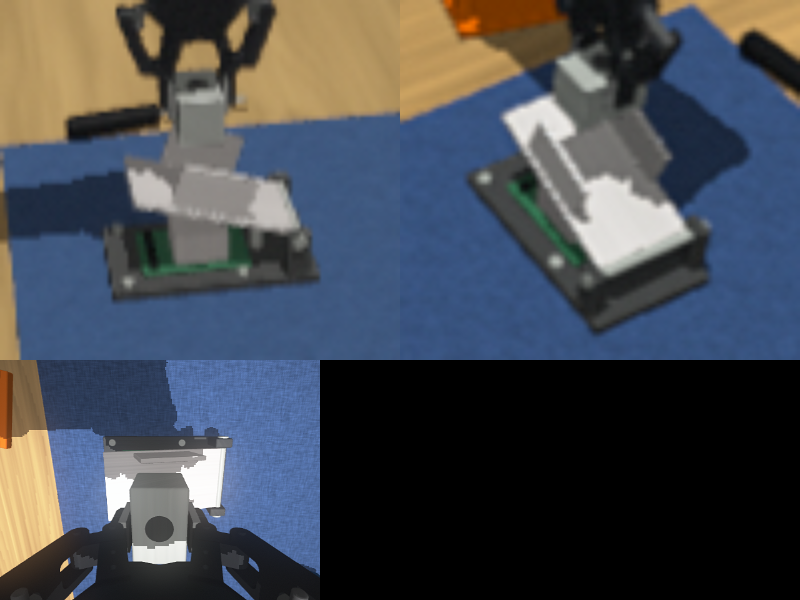

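The views show the weight centred over the plate, above the gap between the cheeks (row 110 in the side crop). Lowering it slowly to contact.

Request:
move_arm(
  commands=[
    [[0, -0.1, 0, -1, 0, 0, 0], [0, 0, 0, -1, 0, 0, 0], [0, 0, 0, -1, 0, 0, 0], [0, 0, 0, -0.8, 0, 0, 0], [0, 0, 0, -0.5, 0, 0, 0], [0, 0, 0, -0.3, 0, 0, 0], [0, 0, 0, -0.2, 0, 0, 0], [0, 0, 0, -0.1, 0, 0, 0], [0, 0, 0, -0.1, 0, 0, 0], [0, 0, 0, -0.1, 0, 0, 0], [0, 0, 0, -0.1, 0, 0, 0], [0, 0, 0, -0.1, 0, 0, 0], [0, 0, 0, -0.1, 0, 0, 0], [0, 0, 0, -0.1, 0, 0, 0], [0, 0, 0, -0.1, 0, 0, 0], [0, 0, 0, -0.1, 0, 0, 0]],
  ],
)

```text
time: 14.78
ee_pos: [0.5036, 0.2327, 0.1053]
orientation: [[-0.001, 1.0, 0.0], [1.0, 0.001, 0.001], [0.001, 0.0, -1.0]]
force: [-2.6, -0.7, 0.7]
width: 0.0388
grasp_force: 74.8
```

Contact came at the predicted height: the force rose from -9 to +0.7 N. Pushing steadily.

Request:
move_arm(
  commands=[
    [[0, 0, 0, -0.12, 0, 0, 0], [0, 0, 0, -0.12, 0, 0, 0], [0, 0, 0, -0.12, 0, 0, 0], [0, 0, 0, -0.12, 0, 0, 0], [0, 0, 0, -0.12, 0, 0, 0], [0, 0, 0, -0.12, 0, 0, 0], [0, 0, 0, -0.12, 0, 0, 0], [0, 0, 0, -0.12, 0, 0, 0], [0, 0, 0, -0.12, 0, 0, 0], [0, 0, 0, -0.12, 0, 0, 0], [0, 0, 0, -0.12, 0, 0, 0], [0, 0, 0, -0.12, 0, 0, 0], [0, 0, 0, -0.12, 0, 0, 0], [0, 0, 0, -0.12, 0, 0, 0], [0, 0, 0, -0.12, 0, 0, 0], [0, 0, 0, -0.12, 0, 0, 0], [0, 0, 0, -0.12, 0, 0, 0], [0, 0, 0, -0.12, 0, 0, 0], [0, 0, 0, -0.12, 0, 0, 0], [0, 0, 0, -0.12, 0, 0, 0]],
  ],
)

```text
time: 16.45
ee_pos: [0.5033, 0.2325, 0.0808]
orientation: [[-0.001, 1.0, -0.0], [1.0, 0.001, -0.0], [-0.0, -0.0, -1.0]]
force: [-4.4, -0.3, 0.7]
width: 0.039
grasp_force: 74.8
```

Request:
move_arm(
  commands=[
    [[0, 0, 0, -0.1, 0, 0, 0], [0, 0, 0, -0.1, 0, 0, 0], [0, 0, 0, -0.1, 0, 0, 0], [0, 0, 0, -0.1, 0, 0, 0], [0, 0, 0, -0.1, 0, 0, 0], [0, 0, 0, -0.05, 0, 0, 0], [0, 0, 0, -0.05, 0, 0, 0], [0, 0, 0, 0, 0, 0, 0]],
  ],
)

```text
time: 17.12
ee_pos: [0.5034, 0.2325, 0.0748]
orientation: [[-0.001, 1.0, 0.0], [1.0, 0.001, -0.0], [-0.0, 0.0, -1.0]]
force: [-3.2, -0.3, -3.8]
width: 0.039
grasp_force: 74.5
```

Request:
move_arm(
  commands=[
    [[0, 0, 0, -0.06, 0, 0, 0], [0, 0, 0, -0.06, 0, 0, 0], [0, 0, 0, -0.06, 0, 0, 0], [0, 0, 0, 0, 0, 0, 0], [0, 0, 0, 0, 0, 0, 0]],
  ],
)

```text
time: 17.53
ee_pos: [0.5035, 0.2325, 0.0738]
orientation: [[-0.001, 1.0, 0.0], [1.0, 0.001, 0.001], [0.001, 0.0, -1.0]]
force: [-8.3, -2.3, 10.6]
width: 0.0388
grasp_force: 76.3
```

The weight now bears about 19 N at the expected height, so the plate is on its stop. I'll press slightly more, then check that it is level before releasing.

Request:
move_arm(
  commands=[
    [[0, 0, 0, -0.04, 0, 0, 0], [0, 0, 0, 0, 0, 0, 0], [0, 0, 0, 0, 0, 0, 0]],
  ],
)

```text
time: 17.78
ee_pos: [0.5035, 0.2325, 0.0738]
orientation: [[-0.001, 1.0, 0.0], [1.0, 0.001, 0.001], [0.001, 0.0, -1.0]]
force: [-9.4, -1.8, 14.7]
width: 0.0388
grasp_force: 77.0
```

```bash
cat > k.py <<'E'
from h import *
state()
for n in('scene','side'):
    im,d,c=grab(n);q=im.astype(int)
    for x0 in (.45,.47,.53,.55,.57):
        k=(d>0)&(abs(c[...,0]-x0)<.008)&(abs(c[...,1]-.2335)<.032)&(c[...,2]>.03)&(c[...,2]<.105)&(q.min(2)>90)&(np.ptp(q,axis=2)<40)
        print(n,x0,k.sum(),np.median(c[k][:,2]).round(4) if k.any() else None)
E
python3 k.py
```

```text
t 17.78 tcp [0.5035 0.2325 0.0738] yaw_y 0.04 z [ 0.     0.001 -1.   ] F [-9.4 -1.8 14.7] w 0.0388 g 77.0 q [-52.  32.  30. 112. -23.  42.  -8.]
scene 0.45 22 0.0503
scene 0.47 0 None
scene 0.53 85 0.0519
scene 0.55 75 0.0506
scene 0.57 76 0.0508
side 0.45 40 0.0508
side 0.47 33 0.0507
side 0.53 18 0.0913
side 0.55 28 0.051
side 0.57 43 0.0511
```

Plate level at z 0.051. Releasing.

Request:
move_arm(
  commands=[
    [[1, 0, 0, 0, 0, 0, 0], [1, 0, 0, 0, 0, 0, 0], [1, 0, 0, 0, 0, 0, 0], [1, 0, 0, 0, 0, 0, 0], [1, 0, 0, 0, 0, 0, 0], [1, 0, 0, 0, 0, 0, 0], [1, 0, 0, 0.5, 0, 0, 0], [1, 0, 0, 1, 0, 0, 0], [1, 0, 0, 2, 0, 0, 0], [1, 0, 0, 3, 0, 0, 0], [1, 0, 0, 3, 0, 0, 0], [1, 0, 0, 3, 0, 0, 0], [1, 0, 0, 2, 0, 0, 0], [1, 0, 0, 0, 0, 0, 0], [1, 0, 0, 0, 0, 0, 0]],
  ],
)

```text
time: 19.13
ee_pos: [0.5041, 0.2328, 0.2196]
orientation: [[-0.001, 1.0, 0.003], [1.0, 0.001, 0.002], [0.002, 0.003, -1.0]]
force: [-0.3, 0.8, -0.6]
width: 0.0854
grasp_force: 0.0
```

```bash
python3 k.py; python3 - <<'E'
from h import *
b,_,_=grab('side');b=b[110:200,200:300]
e,_,_=grab('scene');e=e[140:230,280:380]
w,_,c=grab('wrist')
cv2.imwrite('pics/end.png',np.hstack([cv2.resize(x,(260,240)) for x in(b,e,w)]))
E
```

```text
t 19.13 tcp [0.5041 0.2328 0.2196] yaw_y 0.06 z [ 0.003  0.002 -1.   ] F [-0.3  0.8 -0.6] w 0.0854 g 0.0 q [-57.  22.  37. 104. -15.  59. -15.]
scene 0.45 39 0.051
scene 0.47 1 0.0565
scene 0.53 111 0.0533
scene 0.55 72 0.0511
scene 0.57 81 0.051
side 0.45 39 0.0506
side 0.47 39 0.0519
side 0.53 14 0.0834
side 0.55 27 0.0514
side 0.57 39 0.0514
```

View pics/end.png

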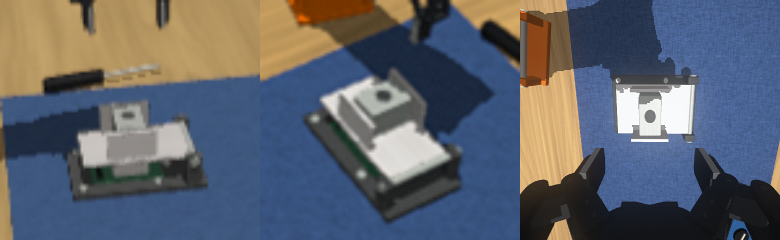

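The weight stands between the cheeks, its disc at (650,117), on the level plate. The gripper is clear above it.

```bash
python3 -c "
from bench import ticket;print(ticket.hand_in())"
```

```text
the job is handed in; nothing more can be done
None
```

The job is handed in: the tall weight was regripped on the open bench, pushed the plate down steadily, and now stands released between the cheeks on the level plate (z 0.051 m), with about 19 s of the 58 s used.

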